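# Finish the pyramid of turned handle billets

## Robot

A 6-joint arm with a two-finger parallel gripper is mounted at the origin on the work surface. World frame = base frame: x ahead of the robot, y to its left, z up, the work surface at z = 0. Lengths are in m, angles in rad, forces in N, time in s.
With the tool pointing down it reaches from about 0.3 to 0.875 m from the base axis. Payload 6.4 kg.
Tool frame: the origin (TCP) lies at the very end of the fingers, on their centre line; the grasp point (between the pads) lies 19 mm behind it; z points along the fingers, y is the line along which they close (so a half turn about z gives the same grasp; the last joint's range is limited). The gripper opens to 85 mm and grips with 20 to 120 N. Pads are 22 mm wide; open, the fingers measure 114 mm over their backs; the gripper's body (76 mm by 85 mm) begins 54 mm behind the grasp point. The pads swing forward as they close: fully open they stand 13 mm farther back than shut.
Start: joints at [-1.339, 0.181, 1.607, -0, 1.354, -0.206], TCP at [0.244, -0.521, 0.205] pointing down, gripper open.
Joint ranges: [-2.99, 2.99], [-0.89, 2.07], [0.3, 2.58], [-1.14, 4.28], [0, 2.63], [-3.12, 3.12]. Speed limits (rad/s): [2.57, 2.57, 3.01, 3.14, 3.14, 3.14].

## Interface

Orientations are given as a unit quaternion [w, x, y, z].
In Python, from bench import ctrl, camera, calibration, order, outline_of gives the robot as it stands.
- The arm moves only by the tool move_arm, never from a script. Its argument "series" is a list that holds one entry, the list of rows, each a list of 5 numbers: the opening, from 0 (shut) to 1 (fully open), then the shift along the tool's x, y, z in mm, then the turn about the tool's z in rad. A call has exactly 10 rows; each row is the pose to reach, as a shift and turn from the pose commanded when the call began, along the tool's axes at that moment; what a row does not reach only later rows make up. A row lasts 1/12 s, in which the tool goes at most 41.7 mm and 7.16 degrees, less where a joint would pass 70% of its speed; a pose out of reach is approached as far as the arm can. A call with a gripper value outside its range is refused whole. The fingers move at their own pace and stop on an object; the grip force is fixed at half the most. Time passes only in rows, so rows that repeat a pose let the fingers close, or fill a call up. It gives the time, the measured TCP pose, the force, the opening and the grip force at its end, in the units of the state.
- ctrl.get_obs(): the state, without advancing time (a new reading comes with each control period).
- camera(name): name is "side" or "top" or "wrist"; returns (picture, depth): 400x640x3 uint8, blue, green, red; 400x640 float32, m along the optical axis (not along the pixel's ray), 0 where there is no reading.
- calibration(name): a dict with "intrinsics" (3x3 intrinsics, pixels), "rvec" (rotation vector, rad) and "tvec" (3), from world to camera coordinates, as OpenCV has them. Camera axes: x right, y down, z forward; pixel columns grow to the right and rows downward; lengths in m; the calibration is good to about 2 mm. A picture is of the moment at which its call begins: read the wrist's pose just before it. calibration takes no time and is no camera call; for the wrist camera it gives the pose at the moment of the call.
- order.hand_in(): hands the job in; it is judged then, once.
Trained networks look in the newest picture that a camera, given by its name, has taken for a name from the list of things; names that differ only in an ending like _2 or _b are one class to them, and where a whole thing is asked for, a point or a joint stands for the part that bears it (a point fixed in the world has none). Each returns a list of dicts, best first, with "conf" (0 to 1); they miss things now and then, are a little off and sometimes report something else, mostly with a low value. They report only what shows in the picture. A call takes as long as a camera call. They do not tell look-alikes from the thing itself.
- outline_of(target, camera): "region" (400x640 bool, what is visible of it) and "bbox" ([centre column, centre row, width, height] in pixels, round what is visible of it).
The state is a dict: "time_s": time; "q": joint angles; "dq": joint speeds; "joint_efforts": joint torques, N m; "eef_pos": TCP position; "eef_rot": TCP orientation; "wrist_force": force on the tool from outside, world axes, zero at the start; "torque": the same for the moment, N m; "opening": opening from 0.0 (shut) to 1.0 (fully open); "grasp_force": force on a finger pad.
Only numpy, scipy, OpenCV 4.12 (cv2) and the standard library are available. Lean on these libraries where they do the work, as an engineer would, in place of code of your own. Each camera call takes 0.05 s, during which the arm holds its last target. There are 200 camera calls.

## Task

Finish the pyramid of handle billets in the wooden cradle: saddle the two pale billets from the green tub into the two gaps of the bottom row, then saddle the dark billet into the gap between those two as the crown. Lay every billet parallel to the row below with its ends roughly in line with it, lower it into its gap rather than dropping it, and leave the bottom row in place and the mug, bottle and sharpening stone alone.

Things in the scene. Friction and masses are not known exactly. Their poses are not given: they have to be found in the camera images.
- cradle: fixed brown wooden cradle 150 (x) x 215 (y) mm, board 20 mm thick; 45-degree ridges (tops at z 38 mm, none under the waists) hold three billets along its x, 58 mm apart across y. Origin: centre of underside, z up. Billet axes: bottom row z = 49 mm, y = -58, 0, 58 mm; saddled in a gap of it z = 97, y = -29 or 29; crown z = 145, y = 0. Middles at x = 0.
- tub: fixed open green plastic tub 200 (x) x 250 (y) x 45 mm high, floor 5 mm thick; three billets lie along its x in bays 72 mm apart across y, kept from rolling by ridges (tops 20 mm above the bench, none under the waists), axes about 34 mm above the bench. Origin: centre of underside, z up.
- pale_a: pale billet, waiting in the tub in any bay; turned one-piece wooden handle billet, 140 mm long, about 0.18 kg: two barrels 56 mm in diameter, 42 mm long, joined by a waist 30 mm in diameter, 56 mm long. Origin at its middle, on its axis; its own x runs along the axis (it may roll about x).
- pale_b: second pale billet, the same as pale_a and waiting in another bay of the tub; origin and axes as for pale_a.
- dark: dark brown billet of the same shape and size, waiting in the remaining bay of the tub, for the crown; origin and axes as for pale_a.
- row_a: pale billet of the same shape lying loose in the cradle, bottom row, at the cradle's -y side; origin and axes as for pale_a.
- row_b: pale billet of the same shape lying loose in the cradle, middle of the bottom row; origin and axes as for pale_a.
- row_c: pale billet of the same shape lying loose in the cradle, bottom row, at the cradle's +y side; origin and axes as for pale_a.
- mug: white ceramic mug, bystander, 84 mm in diameter, 90 mm high, with a handle; origin at the centre of its underside.
- bottle: milky translucent plastic bottle with a green cap, bystander, 66 mm in diameter, 200 mm high; origin at the centre of its underside.
- stone: red-brown sharpening stone lying flat, bystander, 75 x 205 x 25 mm; origin at the centre of its underside.
Things that resemble listed ones, but are neither listed nor needed, are in the scene too. Leave any pink or turquoise look-alike of the pale_a alone. What is shaped like the row_a but turquoise is not meant.

How it is judged:
By the outcome, as a careful person would: the job done as asked, in the order asked, and still so for the second after the job is handed in, with the robot touching nothing.
It also fails if it takes over 72 s, if anything falls off the work surface, if the arm or the gripper's body presses on something with over 40 N, if the wrist force passes 120 N, or if a joint passes its speed limit or range.

## Working session

There is one attempt and no reset: what is moved stays moved. The work goes in short steps, Python scripts to look and compute and a tool call to move; the robot and the scene stay as the last step left them, time stands still between calls to the robot, and variables do not carry over. Pictures are saved under pics/ and viewed, at most 10 in all, crops included, and the job is handed in when it is done.

Besides the shell and the picture viewer there is one more tool, called after "Call:" by a JSON object that holds its "name" and its "arguments", one argument or row to a line. move_arm: Moves the arm, as the interface text tells. Its arguments: {"type":"object","properties":{"series":{"type":"array","items":{"type":"array","items":{"type":"array","items":{"type":"number"}}}}},"required":["series"]}

```bash
mkdir -p pics; ls
python3 - <<'E'
from bench import ctrl,camera,calibration
import cv2,numpy as np
o=ctrl.get_obs();print(o['time_s'],o['eef_pos'],o['eef_rot'],o['q'])
for n in ['top','side']:
    p,d=camera(n);cv2.imwrite(f'pics/{n}0.png',p);np.save(f'/tmp/{n}_d.npy',d)
    c=calibration(n);print(n,c)
E
```

```text
pics
0.0 [ 0.2436415  -0.52016414  0.20407394] [-9.01757580e-04  9.76135937e-01  2.17158512e-01 -1.77632344e-05] [-1.33929442e+00  1.81575883e-01  1.60798874e+00 -1.31086380e-05
  1.35383185e+00 -2.06300579e-01]
top {'intrinsics': array([[470.86938258,   0.        , 327.94986804],
       [  0.        , 470.86938258, 192.40220087],
       [  0.        ,   0.        ,   1.        ]]), 'rvec': array([ 2.17965496, -2.20433775,  0.08008454]), 'tvec': array([0.01309593, 0.51095157, 1.79117528])}
side {'intrinsics': array([[407.11849623,   0.        , 319.27585005],
       [  0.        , 407.11849623, 197.25032389],
       [  0.        ,   0.        ,   1.        ]]), 'rvec': array([ 0.98483474, -2.42758678,  1.07057775]), 'tvec': array([0.36833565, 0.26107365, 1.02309978])}
```

View pics/top0.png

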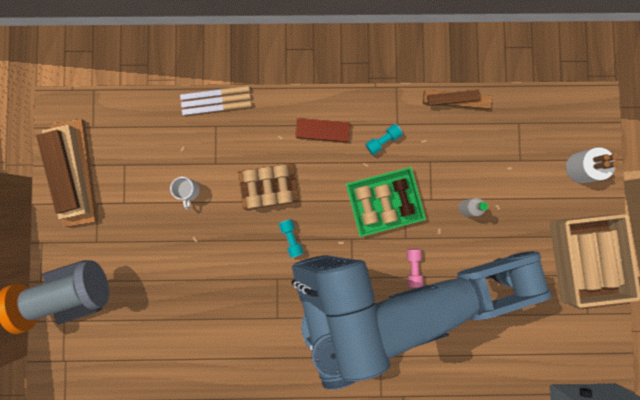

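View pics/side0.png

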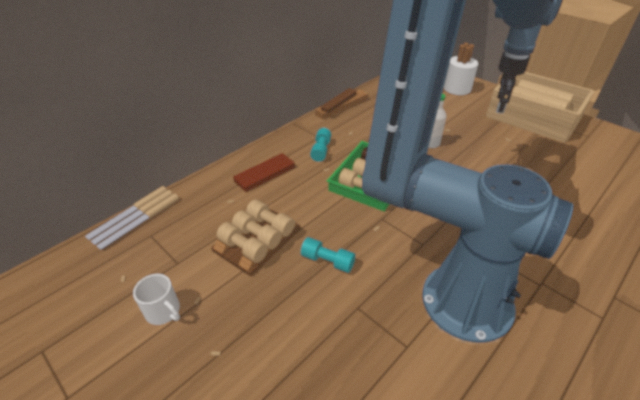

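The top picture shows the tub at (386,202), with pale billets at (367,206) and (386,203) and the dark one at (403,197). The cradle with its row is at (268,188). These could be mistaken for the wanted billets: turquoise (385,139) and (290,238), pink (415,267), the crate billets (600,260), and the row billets themselves (250/267/285,187). By the description I choose the two pale billets and the dark one in the green tub.

```bash
cat > h.py <<'E'
import cv2,numpy as np
from bench import ctrl,camera,calibration,outline_of
def cal(n):
    c=calibration(n);return c['intrinsics'],cv2.Rodrigues(c['rvec'])[0],c['tvec'].ravel()
def plane(c,uv,z):
    K,R,t=c;uv=np.atleast_2d(uv).astype(float)
    r=np.c_[uv,np.ones(len(uv))]@np.linalg.inv(K).T@R;o=-R.T@t
    return (o+r*((z-o[2])/r[:,2])[:,None])
def cloud(c,d,mask):
    K,R,t=c;v,u=np.nonzero(mask&(d>0));z=d[v,u]
    return ((np.c_[u,v,np.ones(len(u))]*z[:,None])@np.linalg.inv(K).T-t)@R
def tool():
    o=ctrl.get_obs();w,x,y,z=o['eef_rot']
    from scipy.spatial.transform import Rotation
    return o,Rotation.from_quat([x,y,z,w]).as_matrix()
def billets(cam,names,zs,minc=0.3):
    c=cal(cam);p,d=camera(cam)
    for n,z in zip(names,zs):
        for r in outline_of(n,cam):
            if r['conf']<minc: continue
            m=r['region'].astype(np.uint8);(cx,cy),s,a=cv2.minAreaRect(cv2.findNonZero(m))
            b=cv2.boxPoints(((cx,cy),s,a));e=[b[1]-b[0],b[2]-b[1]];e=max(e,key=np.linalg.norm)
            P=plane(c,[[cx,cy],np.array([cx,cy])+e/2,np.array([cx,cy])-e/2],z);D=P[1]-P[2]
            Q=cloud(c,d,r['region'])
            bgr=p[r['region']].mean(0).astype(int)
            print(cam,n,round(r['conf'],2),'px',np.round([cx,cy]),'xyz',P[0].round(4),'ang',np.degrees(np.arctan2(D[1],D[0])).round(1)%180,'len',np.linalg.norm(D).round(3),'ztop',np.percentile(Q[:,2],95).round(3) if len(Q) else None,bgr)
    return p,d
E
python3 - <<'E'
from h import *
p,d=billets('top',['pale_a','dark','row_a','tub','cradle','stone','bottle','mug'],[.034,.034,.049,.045,.02,.025,.1,.05])
cv2.imwrite('pics/crop.png',cv2.resize(p[110:290,220:500],None,fx=2.8,fy=2.8,interpolation=cv2.INTER_CUBIC))
o,R=tool();print(R.round(3))
for n in ['wrist']: 
  c=cal(n);print(c[0],'cam in tool',(R.T@(-c[1].T@c[2]-o['eef_pos'])).round(3),(c[1]@R).round(2))
E
```

```text
top pale_a 0.89 px [365. 205.] xyz [ 0.4614 -0.1345  0.034 ] ang 14.099999999999994 len 0.147 ztop 0.064 [100 148 172]
top pale_a 0.8 px [382. 139.] xyz [ 0.7139 -0.2028  0.034 ] ang 125.9 len 0.149 ztop 0.059 [139 141  26]
top pale_a 0.77 px [385. 204.] xyz [ 0.4639 -0.2083  0.034 ] ang 14.599999999999994 len 0.14 ztop 0.067 [104 150 185]
top pale_a 0.66 px [414. 267.] xyz [ 0.223  -0.3117  0.034 ] ang 0.8000000000000114 len 0.14 ztop 0.059 [143 114 199]
top dark 0.67 px [403. 197.] xyz [ 0.4883 -0.2775  0.034 ] ang 13.900000000000006 len 0.14 ztop 0.065 [28 46 57]
top dark 0.51 px [267. 186.] xyz [0.5363 0.2381 0.034 ] ang 6.400000000000006 len 0.145 ztop 0.08 [103 146 185]
top row_a 0.96 px [251. 189.] xyz [0.5259 0.2969 0.049 ] ang 8.0 len 0.148 ztop 0.08 [ 98 139 177]
top row_a 0.83 px [267. 186.] xyz [0.5353 0.2379 0.049 ] ang 7.599999999999994 len 0.144 ztop 0.08 [101 142 180]
top row_a 0.8 px [290. 238.] xyz [0.3385 0.152  0.049 ] ang 19.5 len 0.141 ztop 0.06 [144 145  28]
top tub 0.86 px [385. 201.] xyz [ 0.4735 -0.2061  0.045 ] ang 104.3 len 0.26 ztop 0.049 [ 68 135  46]
to
[... 217 characters left out ...]
px [251. 189.] xyz [0.529  0.3006 0.02  ] ang 9.0 len 0.146 ztop 0.081 [102 144 182]
top stone 0.91 px [322. 130.] xyz [0.7514 0.0276 0.025 ] ang 86.7 len 0.207 ztop 0.032 [ 41  61 130]
top bottle 0.61 px [472. 207.] xyz [ 0.4473 -0.5204  0.1   ] ang 95.0 len 0.108 ztop 0.201 [118 135 127]
top mug 0.7 px [185. 190.] xyz [0.5258 0.547  0.05  ] ang 44.80000000000001 len 0.113 ztop 0.092 [150 153 157]
[[ 0.906  0.424  0.   ]
 [ 0.424 -0.906  0.   ]
 [ 0.    -0.    -1.   ]]
[[360.60816246   0.         319.76767607]
 [  0.         360.60816246 199.44106115]
 [  0.           0.           1.        ]] cam in tool [ 0.082  0.002 -0.169] [[-0.    1.   -0.  ]
 [-0.95 -0.   -0.32]
 [-0.32  0.    0.95]]
```

View pics/crop.png

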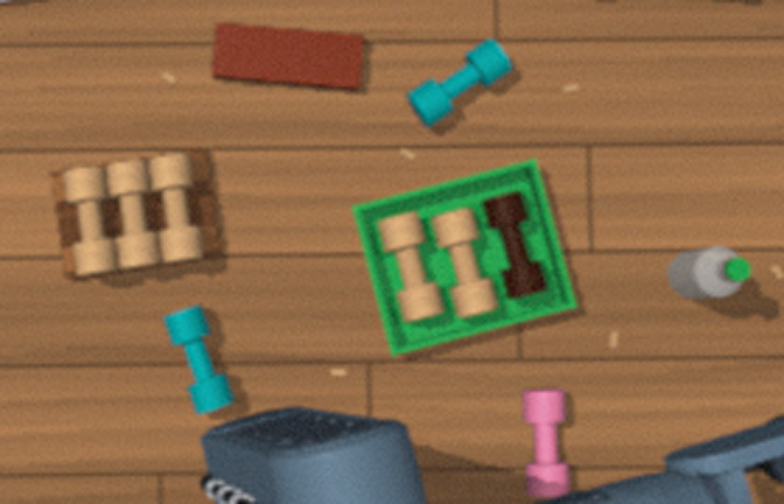

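The crop confirms it: two pale billets and one dark one in the green tub, and the others are turquoise or pink look-alikes. Next I move over the tub for a close measurement.

Call:
{"name": "move_arm", "arguments": {
  "series": [
    [[0.6, 34, -17, -20, 0.02], [0.6, 68, -34, -46, 0.04], [0.6, 105, -53, -46, 0.07], [0.6, 142, -72, -46, 0.1], [0.6, 178, -90, -46, 0.13], [0.6, 214, -108, -46, 0.16], [0.6, 250, -126, -46, 0.19], [0.6, 286, -144, -46, 0.19], [0.6, 322, -162, -46, 0.19], [0.6, 356, -180, -46, 0.19]]
  ]
}}

```text
time_s: 1.38
eef_pos: [0.491, -0.2049, 0.2513]
eef_rot: [0.0, 0.992, 0.124, 0.0]
wrist_force: [0.2, -0.2, -0.2]
opening: 0.601
grasp_force: 0.0
```

Run:
```python
from h import *
o,R=tool();print(o['time_s'],o['eef_pos'],R.round(3)[:2],o['opening'],o['dq'].max())
p,d=billets('wrist',['pale_a','dark','tub'],[.034,.034,.045])
cv2.imwrite('pics/w1.png',p)
```

```text
1.3833 [ 0.49103297 -0.20489699  0.25132238] [[ 0.969  0.246  0.001]
 [ 0.246 -0.969 -0.   ]] 0.6011204971974203 0.8891300093907923
wrist pale_a 0.89 px [253. 169.] xyz [ 0.4632 -0.1376  0.034 ] ang 12.5 len 0.152 ztop 0.062 [ 95 148 188]
wrist pale_a 0.79 px [320. 182.] xyz [ 0.4675 -0.2128  0.034 ] ang 14.199999999999989 len 0.156 ztop 0.062 [ 95 150 188]
wrist pale_a 0.59 px [355. 354.] xyz [ 0.2498 -0.3157  0.034 ] ang 0.7 len 0.138 ztop 0.056 [127 100 187]
wrist dark 0.91 px [385. 176.] xyz [ 0.4914 -0.2807  0.034 ] ang 13.2 len 0.154 ztop 0.062 [ 9 25 49]
wrist tub 0.76 px [320. 168.] xyz [ 0.4843 -0.2081  0.045 ] ang 103.9 len 0.28 ztop 0.047 [ 52 130  13]
```

View pics/w1.png

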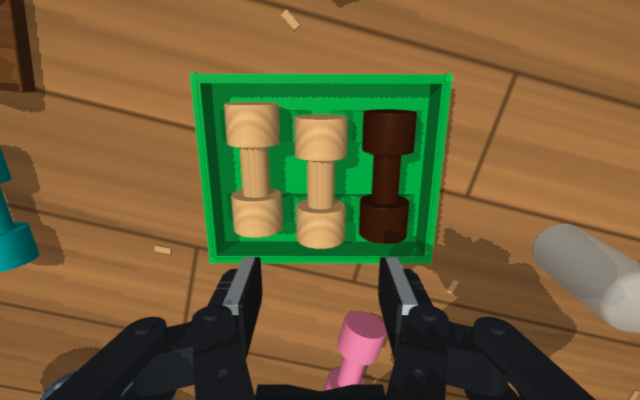

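The wrist view shows the tub billets clearly: pale (253,169), pale (320,182), dark (385,176), with nothing else in the bays. I refine the middles from the depth points on the barrel tops.

```bash
cat >> h.py <<'E'
def tops(cam,names,zlo,zhi,minc=0.3,show=True):
    """middle/axis of billets from depth points on the barrel tops"""
    c=cal(cam);p,d=camera(cam);out=[]
    for n in names:
        for r in outline_of(n,cam):
            if r['conf']<minc: continue
            m=cv2.erode(r['region'].astype(np.uint8),np.ones((2,2)))>0
            Q=cloud(c,d,m);Q=Q[(Q[:,2]>zlo)&(Q[:,2]<zhi)]
            if len(Q)<40: continue
            (cx,cy),s,a=cv2.minAreaRect((Q[:,:2]*1000).astype(np.float32))
            b=cv2.boxPoints(((cx,cy),s,a));e=max([b[1]-b[0],b[2]-b[1]],key=np.linalg.norm)
            ang=np.degrees(np.arctan2(e[1],e[0]));ang=(ang+90)%180-90
            _,_,V=np.linalg.svd(Q[:,:2]-Q[:,:2].mean(0),full_matrices=False);pa=np.degrees(np.arctan2(V[0,1],V[0,0]));pa=(pa+90)%180-90
            print(n,round(r['conf'],2),'mid',round(cx,1),round(cy,1),'ang',round(ang,1),'pca',round(pa,1),'size',np.round(s,1),'ztop',np.percentile(Q[:,2],97).round(4),p[r['region']].mean(0).astype(int))
    return p,d
E
python3 - <<'E'
from h import *
tops('wrist',['pale_a','dark'],.048,.07)
c=cal('wrist');p,d=camera('wrist')
for r in outline_of('tub','wrist')[:1]:
    Q=cloud(c,d,r['region']);Q=Q[(Q[:,2]>.042)&(Q[:,2]<.05)];print(cv2.minAreaRect((Q[:,:2]*1000).astype(np.float32)))
E
```

```text
pale_a 0.69 mid 468.8 -212.4 ang 14.1 pca 13.9 size [139.7  49.8] ztop 0.0627 [ 96 150 191]
pale_a 0.65 mid 275.1 -315.9 ang 1.9 pca -6.8 size [43.5 40.9] ztop 0.0566 [127 100 187]
pale_a 0.57 mid 464.2 -140.2 ang 14.1 pca 14.0 size [140.1  48.9] ztop 0.0627 [ 94 148 187]
dark 0.9 mid 491.8 -280.7 ang 14.0 pca 14.1 size [140.   49.5] ztop 0.0627 [10 25 49]
((476.244140625, -210.55931091308594), (209.5109405517578, 258.75054931640625), 14.077620506286621)
```

Call:
{"name": "move_arm", "arguments": {
  "series": [
    [[0.6, -5, -35, 0, 0], [0.6, -10, -69, 15, 0], [0.6, -10, -69, 50, 0], [0.6, -10, -69, 85, 0], [0.6, -10, -69, 120, 0], [0.6, -10, -69, 155, 0], [0.6, -10, -69, 185, 0], [0.6, -10, -69, 210, 0], [0.6, -10, -69, 228, 0], [0.6, -10, -69, 237, 0]]
  ]
}}

```text
time_s: 2.67
eef_pos: [0.4612, -0.1424, 0.0115]
eef_rot: [-0.001, 0.992, 0.123, -0.002]
wrist_force: [-0.8, 0.8, 0.0]
opening: 0.598
grasp_force: 0.0
```

Call:
{"name": "move_arm", "arguments": {
  "series": [
    [[0.6, 0, 0, 0, 0], [0.6, 0, 0, 0, 0], [0.0, 0, 0, 0, 0], [0.0, 0, 0, 0, 0], [0.0, 0, 0, 0, 0], [0.0, 0, 0, 0, 0], [0.0, 0, 0, 0, 0], [0.0, 0, 0, 0, 0], [0.0, 0, 0, 0, 0], [0.0, 0, 0, 0, 0]]
  ]
}}

```text
time_s: 3.5
eef_pos: [0.4632, -0.1389, 0.0158]
eef_rot: [-0.003, 0.992, 0.123, 0.0]
wrist_force: [-3.2, 16.0, 17.5]
opening: 0.236
grasp_force: 52.0
```

Run:
```python
from h import *
p,d=camera('wrist');cv2.imwrite('pics/w2.png',p)
o,R=tool();print(o['eef_pos'],o['wrist_force'],o['opening'],o['torque'])
tops('wrist',['pale_a'],.045,.075)
```

```text
[ 0.46319274 -0.13892366  0.01582736] [-3.60975558 17.05829095 17.39248866] 0.2339095440356007 [ 3.16321973  0.74772491 -0.08993465]
pale_a 0.76 mid 476.9 -209.5 ang 15.2 pca 19.0 size [123.3  49.7] ztop 0.0625 [ 81 127 162]
pale_a 0.76 mid 474.3 -137.1 ang 13.9 pca 14.5 size [119.   51.5] ztop 0.0625 [ 81 128 164]
```

View pics/w2.png

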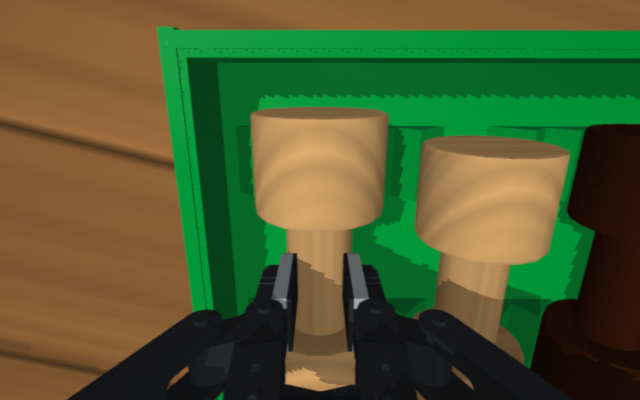

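The fingers straddle the waist at (320,290), so the grip looks good and I lift.

Call:
{"name": "move_arm", "arguments": {
  "series": [
    [[0.0, 0, 0, -4, 0], [0.0, 0, 0, -12, 0], [0.0, 0, 0, -24, 0], [0.0, 0, 0, -40, 0], [0.0, 0, 0, -65, 0], [0.0, 0, 0, -95, 0], [0.0, 0, 0, -130, 0], [0.0, 0, 0, -165, 0], [0.0, 0, 0, -195, 0], [0.0, 0, 0, -215, 0]]
  ]
}}

```text
time_s: 4.48
eef_pos: [0.4648, -0.1431, 0.2343]
eef_rot: [0.002, 0.992, 0.124, 0.003]
wrist_force: [0.6, 0.2, 0.1]
opening: -0.002
grasp_force: 0.0
```

Run:
```python
from h import *
o,R=tool();print(o['time_s'],o['eef_pos'],R.round(3)[:2],o['wrist_force'],o['opening'],o['grasp_force'],o['torque'],o['q'])
tops('top',['row_a'],.065,.085)
```

```text
4.4833 [ 0.46476451 -0.14314773  0.23426866] [[ 0.969  0.246  0.006]
 [ 0.246 -0.969 -0.004]] [0.64108817 0.21018269 0.10053148] -0.0024587287777496536 0.0 [-0.05090846 -0.02202574  0.01101675] [-5.43455553e-01 -5.30213334e-02  1.79424969e+00  1.24428091e-05
  1.39310890e+00  7.79270182e-01]
row_a 0.96 mid 532.5 233.2 ang 10.0 pca 8.6 size [134.3  47.3] ztop 0.0808 [105 148 188]
row_a 0.77 mid 523.7 292.7 ang 7.6 pca 9.1 size [133.8  45.1] ztop 0.0828 [104 147 186]
row_a 0.62 mid 540.2 178.7 ang 8.1 pca 7.9 size [135.7  46.9] ztop 0.0819 [102 144 183]
```

The billet slipped out: the pads closed at 20 mm, which is above its axis. I measure where the fingertips really are, shut and part open, and see where the billet lies now.

```bash
cat > f.py <<'E'
from h import *
o,R=tool();c=cal('wrist');p,d=camera('wrist');Q=cloud(c,d,np.ones(d.shape,bool))
T=(Q-o['eef_pos'])@R*1000
m=(np.abs(T[:,0])<14)&(np.abs(T[:,1])<60)&(T[:,2]>-60)&(T[:,2]<30)
F=T[m];print('opening',o['opening'],len(F))
for z in range(-50,20,5):
    s=F[(F[:,2]>=z)&(F[:,2]<z+5)]
    if len(s)>3: 
        l=s[s[:,1]<0,1];r=s[s[:,1]>0,1]
        print(z,len(s),'left',l.min().round(1) if len(l) else '',l.max().round(1) if len(l) else '','right',r.min().round(1) if len(r) else '',r.max().round(1) if len(r) else '','x',s[:,0].min().round(),s[:,0].max().round())
E
python3 f.py; python3 -c "
from h import *
p,d=tops('wrist',['pale_a'],.045,.075);cv2.imwrite('pics/w3.png',p)"
```

```text
opening -0.003434181942164349 2499
-50 463 left -12.2 -0.3 right 0.0 14.9 x 8.0 13.0
-45 423 left -12.2 -0.0 right 0.4 14.9 x 7.0 13.0
-40 376 left -12.1 -0.1 right 0.3 14.7 x 8.0 13.0
-35 201 left -11.0 -0.1 right 0.3 12.9 x 8.0 13.0
-30 20 left -4.4 -1.4 right 0.7 7.6 x 12.0 12.0
pale_a 0.95 mid 464.5 -139.5 ang 14.0 pca 14.0 size [138.9  51.5] ztop 0.0626 [ 97 151 193]
pale_a 0.86 mid 468.9 -212.3 ang 14.1 pca 14.1 size [139.5  51.8] ztop 0.0626 [ 97 152 192]
```

Call:
{"name": "move_arm", "arguments": {
  "series": [
    [[0.36, 0, 0, 0, 0], [0.36, 0, 0, 0, 0], [0.36, 0, 0, 0, 0], [0.36, 0, 0, 0, 0], [0.36, 0, 0, 0, 0], [0.36, 0, 0, 0, 0], [0.36, 0, 0, 0, 0], [0.36, 0, 0, 0, 0], [0.36, 0, 0, 0, 0], [0.36, 0, 0, 0, 0]]
  ]
}}

```text
time_s: 5.57
eef_pos: [0.4633, -0.1424, 0.229]
eef_rot: [0.0, 0.992, 0.124, 0.0]
wrist_force: [-0.4, 0.4, -0.8]
opening: 0.362
grasp_force: 0.0
```

```bash
python3 f.py; python3 -c "
from h import *
o,R=tool();print(o['time_s'],o['eef_pos'],R.round(3)[:2])
p,d=tops('wrist',['pale_a'],.045,.075)"
```

```text
opening 0.3615422937016387 3273
-50 587 left -27.6 -13.9 right 16.5 30.3 x -10.0 13.0
-45 540 left -27.6 -13.9 right 16.5 30.3 x -10.0 13.0
-40 461 left -27.4 -13.9 right 16.6 30.3 x -10.0 13.0
-35 291 left -25.4 -13.9 right 16.6 28.4 x -9.0 13.0
-30 62 left -16.9 -13.9 right 16.6 16.9 x -10.0 12.0
5.6167 [ 0.46329085 -0.14238699  0.22900989] [[ 0.969  0.245  0.   ]
 [ 0.245 -0.969 -0.   ]]
pale_a 0.82 mid 464.2 -139.4 ang 13.9 pca 14.0 size [139.3  51.6] ztop 0.0626 [ 98 153 193]
pale_a 0.7 mid 468.7 -212.3 ang 14.0 pca 14.3 size [139.7  51.8] ztop 0.0627 [ 97 151 191]
```

The depth shows the real fingertips sit about 28 mm short of the reported TCP. That is why the pads closed high. The billet is unmoved at (464.2,-139.4). I descend accordingly deeper.

Call:
{"name": "move_arm", "arguments": {
  "series": [
    [[0.6, 0, -4, 30, 0], [0.6, 0, -4, 65, 0], [0.6, 0, -4, 100, 0], [0.6, 0, -4, 135, 0], [0.6, 0, -4, 165, 0], [0.6, 0, -4, 195, 0], [0.6, 0, -4, 218, 0], [0.6, 0, -4, 233, 0], [0.6, 0, -4, 240, 0], [0.6, 0, -4, 243, 0]]
  ]
}}

```text
time_s: 6.55
eef_pos: [0.4615, -0.1381, -0.0151]
eef_rot: [-0.001, 0.992, 0.124, -0.001]
wrist_force: [-0.7, 0.3, 0.7]
opening: 0.603
grasp_force: 0.0
```

Call:
{"name": "move_arm", "arguments": {
  "series": [
    [[0.6, 0, 0, 0, 0], [0.6, 0, 0, 0, 0], [0.0, 0, 0, 0, 0], [0.0, 0, 0, 0, 0], [0.0, 0, 0, 0, 0], [0.0, 0, 0, 0, 0], [0.0, 0, 0, 0, 0], [0.0, 0, 0, 0, 0], [0.0, 0, 0, 0, 0], [0.0, 0, 0, 0, 0]]
  ]
}}

```text
time_s: 7.38
eef_pos: [0.4631, -0.1386, -0.0126]
eef_rot: [0.0, 0.992, 0.124, 0.001]
wrist_force: [-1.4, 3.3, 6.8]
opening: 0.332
grasp_force: 58.6
```

Call:
{"name": "move_arm", "arguments": {
  "series": [
    [[0.0, 0, 0, -3, 0], [0.0, 0, 0, -6, 0], [0.0, 0, 0, -10, 0], [0.0, 0, 0, -15, 0], [0.0, 0, 0, -20, 0], [0.0, 0, 0, -25, 0], [0.0, 0, 0, -30, 0], [0.0, 0, 0, -30, 0], [0.0, 0, 0, -30, 0], [0.0, 0, 0, -30, 0]]
  ]
}}

```text
time_s: 8.22
eef_pos: [0.4622, -0.1385, 0.0159]
eef_rot: [-0.0, 0.992, 0.124, -0.0]
wrist_force: [-0.6, 0.3, -1.5]
opening: 0.332
grasp_force: 59.1
```

```bash
python3 f.py; python3 -c "
from h import *
o,R=tool();print(o['time_s'],o['eef_pos'],R.round(3)[:2],o['wrist_force'],o['opening'],o['torque'])
p,d=tops('wrist',['pale_a'],.045,.12);cv2.imwrite('pics/w4.png',p)"
```

```text
opening 0.33242609495129055 9466
-50 406 left -26.5 -13.5 right 15.9 29.1 x -13.0 13.0
-45 354 left -26.3 -14.0 right 16.8 29.1 x 7.0 13.0
-40 165 left -26.2 -18.3 right 19.3 29.0 x 8.0 13.0
-35 715 left -55.5 -20.6 right 23.4 27.5 x -14.0 14.0
-30 735 left -55.8 -45.9 right 58.7 60.0 x -14.0 14.0
-25 461 left -46.9 -45.9 right 58.0 60.0 x -14.0 14.0
-20 305 left -46.8 -46.0 right 58.0 59.4 x -14.0 14.0
-15 179 left -46.9 -46.0 right 59.1 59.9 x -14.0 14.0
-10 142 left -46.9 -45.9 right   x -14.0 14.0
-5 144 left -46.8 -45.9 right   x -14.0 14.0
0 125 left -46.9 -46.0 right   x -14.0 14.0
5 408 left -47.0 -28.4 right 31.5 59.9 x -14.0 14.0
10 1831 left -46.7 -27.4 right 30.0 60.0 x -14.0 14.0
8.2667 [ 0.46210194 -0.13841722  0.01579314] [[ 0.969  0.245 -0.   ]
 [ 0.245 -0.969  0.   ]] [ 0.63613955  0.75610276 -1.99240553] 0.33100094477552755 [ 0.01023058 -0.00181851  0.03541007]
pale_a 0.79 mid 476.5 -202.1 ang 14.7 pca 17.9 size [120.2  64.2] ztop 0.0625 [ 78 122 158]
pale_a 0.68 mid 483.0 -135.5 ang 13.8 pca 14.2 size [99.8 53.6] ztop 0.0907 [ 79 123 159]
```

View pics/w4.png

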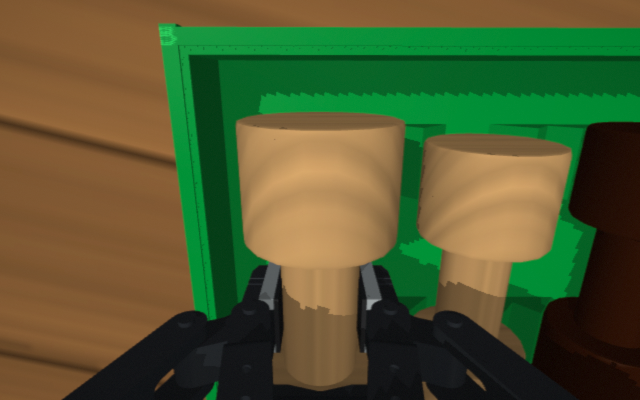

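Holding: the billet rose with the tool, its axis about 47 mm above the reported TCP. I carry it to a viewing pose behind the cradle.

Call:
{"name": "move_arm", "arguments": {
  "series": [
    [[0.0, 0, 0, -15, 0], [0.0, 0, 0, -45, 0], [0.0, 0, 0, -80, 0], [0.0, 2, -10, -115, 0], [0.0, 6, -30, -145, 0.01], [0.0, 11, -58, -170, 0.02], [0.0, 18, -92, -190, 0.03], [0.0, 25, -126, -200, 0.05], [0.0, 32, -160, -204, 0.07], [0.0, 38, -194, -204, 0.096]]
  ]
}}

```text
time_s: 9.2
eef_pos: [0.4521, 0.0603, 0.2216]
eef_rot: [0.0, 0.997, 0.075, 0.002]
wrist_force: [0.8, 0.6, -1.2]
opening: 0.333
grasp_force: 59.4
```

```bash
python3 -c "
from h import *
o,R=tool();print(o['time_s'],o['eef_pos'],R.round(3)[:2],o['opening'],o['q'])
d=np.array([.443,.222,.22])-o['eef_pos'];print((R.T@d*1000).round(1), 'yaw',np.degrees(np.arctan2(R[1,0],R[0,0])))"
```

```text
9.2 [0.45212335 0.0602974  0.22157749] [[ 0.989  0.15   0.003]
 [ 0.15  -0.989 -0.   ]] 0.3331584073687918 [-1.28730981e-01 -1.12491870e-01  1.87518069e+00  1.18523740e-04
  1.37577075e+00  1.29167304e+00]
[  15.2 -161.2    1.5] yaw 8.615604258202541
```

Call:
{"name": "move_arm", "arguments": {
  "series": [
    [[0.0, 2, -22, 0, 0], [0.0, 5, -50, 0, 0], [0.0, 8, -80, 0, 0], [0.0, 11, -110, 0, 0], [0.0, 13, -136, 0, 0], [0.0, 15, -153, 0, 0], [0.0, 15, -161, 0, 0], [0.0, 15, -161, 0, 0], [0.0, 15, -161, 0, 0], [0.0, 15, -161, 0, 0]]
  ]
}}

```text
time_s: 10.03
eef_pos: [0.4421, 0.2193, 0.2198]
eef_rot: [0.0, 0.997, 0.075, -0.0]
wrist_force: [-1.1, -1.0, -1.5]
opening: 0.339
grasp_force: 59.5
```

```bash
python3 -c "
from h import *
o,R=tool();print(o['time_s'],o['eef_pos'],R.round(3)[:2],o['opening'],'yaw',np.degrees(np.arctan2(R[1,0],R[0,0])))
p,d=tops('wrist',['row_a','pale_a'],.064,.35);cv2.imwrite('pics/w5.png',p)"
```

```text
10.0333 [0.44211149 0.21931299 0.21980864] [[ 0.989  0.15  -0.   ]
 [ 0.15  -0.989 -0.001]] 0.3388021826137361 yaw 8.654704752888431
row_a 0.94 mid 518.8 285.2 ang 8.0 pca 2.5 size [115.4  56.1] ztop 0.0777 [ 82 128 166]
row_a 0.64 mid 540.4 233.9 ang 8.4 pca 7.4 size [87.6 48.1] ztop 0.0778 [ 83 130 168]
row_a 0.57 mid 535.0 175.2 ang 7.8 pca 11.5 size [116.3  47.9] ztop 0.0777 [ 83 129 168]
pale_a 0.64 mid 467.0 197.2 ang 9.0 pca 8.7 size [99.7 99.6] ztop 0.2947 [ 83 130 168]
```

View pics/w5.png

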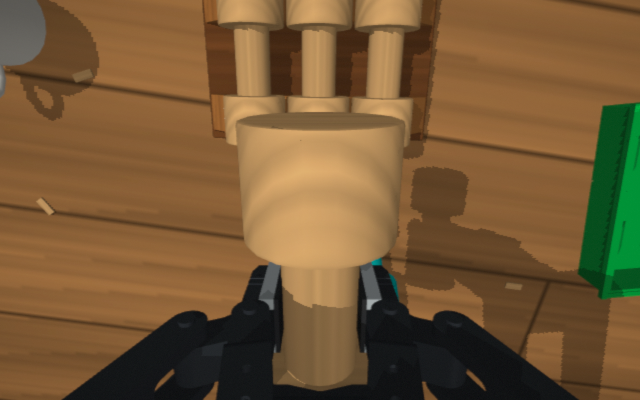

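The wrist view shows the row's three billets with the near and far barrels and waists at (255/318/385, 60); the far ends are cut off. I locate the row by the inner barrel edges and the tops.

```bash
cat >> h.py <<'E'
def row(cam='wrist',a=8.2,zlo=.070,zhi=.080,n=3,pitch=58,c0=(532,235.7),half=None):
    """billets in a layer: lateral middle and axial middle (gap between barrels), world mm"""
    c=cal(cam);p,d=camera(cam);Q=cloud(c,d,np.ones(d.shape,bool))*1000
    Q=Q[(Q[:,2]>zlo*1000)&(Q[:,2]<zhi*1000)]
    a=np.radians(a);u=np.array([np.cos(a),np.sin(a)]);v=np.array([-u[1],u[0]]);q=Q[:,:2]-c0
    s=q@u;t=q@v;res=[]
    for k in range(n):
        tc=(k-(n-1)/2)*pitch;m=(abs(t-tc)<25)&(abs(s)<85)
        if m.sum()<20: print(k,'few');continue
        ss=np.sort(s[m]);g=ss[(ss>-60)&(ss<60)];i=np.argmax(np.diff(g))
        sm=(g[i]+g[i+1])/2
        ts=[t[m&f] for f in (s<sm,s>sm)];lat=[(np.percentile(x,2)+np.percentile(x,98))/2 if len(x)>10 else np.nan for x in ts]
        W=np.array(c0)+sm*u+np.nanmean(lat)*v
        print(k,'s-gap',g[i].round(1),g[i+1].round(1),'ends',ss[0].round(1),ss[-1].round(1),'lat near/far',np.round(lat,1),'mid',W.round(1),'tilt deg',np.degrees(np.arctan2(lat[1]-lat[0],98)).round(1))
        res.append(W)
    return np.array(res)
E
python3 -c "
from h import *
row()"
```

```text
0 s-gap -23.4 32.4 ends -55.0 51.6 lat near/far [-60.5 -60.7] mid [545.1 176.3] tilt deg -0.1
1 s-gap -22.5 33.2 ends -34.2 51.2 lat near/far [-2.5 -2.9] mid [537.7 233.8] tilt deg -0.2
2 s-gap -22.5 33.6 ends -63.7 50.8 lat near/far [55.9 54.7] mid [529.6 291.2] tilt deg -0.7
```

```bash
cat >> h.py <<'E'
def to(x,y,z,ang=None):
    o,R=tool();d=np.array([x,y,z])/1000-o['eef_pos'];yaw=np.degrees(np.arctan2(R[1,0],R[0,0]))
    print(round(o['time_s'],2),'pos',(o['eef_pos']*1000).round(1),'yaw',yaw.round(2),'open',round(o['opening'],3),'F',o['wrist_force'].round(1),'shift',(R.T@d*1000).round(1),'turn',None if ang is None else round(np.radians(yaw-ang),3))
E
python3 -c "
from h import *
to(531.8,263.7,75,8.1)
c=cal('wrist');p,d=camera('wrist');o,R=tool();Q=(cloud(c,d,np.ones(d.shape,bool))-o['eef_pos'])@R*1000
Q=Q[(Q[:,2]<-55)&(Q[:,2]>-80)&(Q[:,0]>26)&(Q[:,0]<90)&(abs(Q[:,1])<35)]
print(len(Q),Q.min(0),Q.max(0))
n=Q[Q[:,2]<-65];print([(np.percentile(n[abs(n[:,0]-x)<4,1],[2,98]).mean().round(2), n[abs(n[:,0]-x)<4,2].min().round(2)) for x in (40,50,60,68)])
"
```

```text
10.23 pos [442.3 219.4 220. ] yaw 8.61 open 0.332 F [ 0.4 -0.2 -1.5] shift [ 95.1 -30.4 145. ] turn 0.009
22524 [ 28.64097192 -24.88020337 -76.46497985] [ 70.96414219  27.84410056 -55.01284447]
[(np.float64(1.49), np.float64(-76.03)), (np.float64(1.49), np.float64(-76.04)), (np.float64(1.52), np.float64(-76.46)), (np.float64(1.48), np.float64(-76.22))]
```

Call:
{"name": "move_arm", "arguments": {
  "series": [
    [[0.0, 25, -8, 0, 0.003], [0.0, 60, -19, 5, 0.006], [0.0, 88, -28, 20, 0.009], [0.0, 95.8, -30.4, 50, 0.009], [0.0, 95.8, -30.4, 80, 0.009], [0.0, 95.8, -30.4, 110, 0.009], [0.0, 95.8, -30.4, 130, 0.009], [0.0, 95.8, -30.4, 140, 0.009], [0.0, 95.8, -30.4, 145, 0.009], [0.0, 95.8, -30.4, 145, 0.009]]
  ]
}}

```text
time_s: 11.12
eef_pos: [0.532, 0.2645, 0.0745]
eef_rot: [0.0, 0.997, 0.071, -0.001]
wrist_force: [0.2, 0.4, -2.0]
opening: 0.332
grasp_force: 59.6
```

```bash
python3 -c "
from h import *
o,R=tool();c=cal('wrist');p,d=camera('wrist')
to(532.5,263.9,50,8.1)"
```

```text
11.17 pos [532.8 264.8  75.8] yaw 8.16 open 0.331 F [-0.2  0.2 -1.4] shift [-0.5  0.9 25.8] turn 0.001
```

Call:
{"name": "move_arm", "arguments": {
  "series": [
    [[0.0, 0, 1, 6, 0], [0.0, 0, 1, 12, 0], [0.0, 0, 1, 16, 0], [0.0, 0, 1, 19, 0], [0.0, 0, 1, 21, 0], [0.0, 0, 1, 23, 0], [0.0, 0, 1, 24, 0], [0.0, 0, 1, 25, 0], [0.0, 0, 1, 25, 0], [0.0, 0, 1, 25, 0]]
  ]
}}

```text
time_s: 12.0
eef_pos: [0.5324, 0.2638, 0.0505]
eef_rot: [0.0, 0.997, 0.071, 0.0]
wrist_force: [-2.0, -1.7, 3.6]
opening: 0.327
grasp_force: 59.8
```

Call:
{"name": "move_arm", "arguments": {
  "series": [
    [[0.0, 0, 0, 0.5, 0], [0.0, 0, 0, 1, 0], [0.0, 0, 0, 1, 0], [0.3, 0, 0, 1, 0], [0.36, 0, 0, 1, 0], [0.4, 0, 0, 1, 0], [0.45, 0, 0, 1, 0], [0.5, 0, 0, 1, 0], [0.5, 0, 0, 1, 0], [0.5, 0, 0, 1, 0]]
  ]
}}

```text
time_s: 12.83
eef_pos: [0.5323, 0.2639, 0.0489]
eef_rot: [-0.0, 0.997, 0.071, -0.0]
wrist_force: [0.0, -0.2, -0.2]
opening: 0.502
grasp_force: 0.0
```

Call:
{"name": "move_arm", "arguments": {
  "series": [
    [[0.5, 0, 0, -4, 0], [0.5, 0, 0, -12, 0], [0.5, 0, 0, -25, 0], [0.5, 0, 0, -50, 0], [0.5, 0, 0, -80, 0], [0.5, 0, 0, -115, 0], [0.5, -15, 0, -150, 0], [0.5, -40, 0, -165, 0], [0.5, -60, 0, -170, 0], [0.5, -60, 0, -170, 0]]
  ]
}}

```text
time_s: 13.67
eef_pos: [0.4716, 0.2558, 0.223]
eef_rot: [-0.001, 0.997, 0.072, 0.002]
wrist_force: [0.3, 0.0, 0.1]
opening: 0.502
grasp_force: 0.0
```

```bash
python3 -c "
from h import *
to(532.5,263.9,50,8.1)
row(c0=(537.7,233.8),a=7.9)
row(zlo=.116,zhi=.130,n=2,c0=(537.7,233.8),a=7.9)
o,R=tool();to(491,-204.9,230,14)"
```

```text
13.67 pos [471.6 255.8 223. ] yaw 8.25 open 0.502 F [0.3 0.  0.1] shift [ 60.7   0.9 173.3] turn 0.003
0 s-gap -28.2 27.6 ends -70.3 69.7 lat near/far [-57.5 -57.6] mid [545.3 176.7] tilt deg -0.1
1 s-gap -27.7 28.0 ends -69.6 69.9 lat near/far [-6.4 -9.9] mid [538.9 225.7] tilt deg -2.1
2 s-gap -27.8 28.3 ends -69.8 69.8 lat near/far [64.3 68. ] mid [528.9 299.4] tilt deg 2.2
0 few
1 s-gap -28.0 28.1 ends -69.9 70.0 lat near/far [28.9 29.1] mid [533.8 262.6] tilt deg 0.1
13.77 pos [473.2 255.5 220.8] yaw 8.21 open 0.494 F [ 0.1  0.3 -0.2] shift [-48.1 458.3  -9.5] turn -0.101
```

The first pale billet is saddled within 1 mm and the row is unmoved. Back to the tub for the second.

Call:
{"name": "move_arm", "arguments": {
  "series": [
    [[0.5, -5, 25, 0, 0], [0.55, -10, 62, 0, -0.01], [0.6, -16, 100, 0, -0.03], [0.6, -22, 138, 0, -0.05], [0.6, -28, 176, 0, -0.07], [0.6, -34, 214, 0, -0.09], [0.6, -40, 252, 0, -0.101], [0.6, -46, 290, 0, -0.101], [0.6, -52, 328, 0, -0.101], [0.6, -58, 366, 0, -0.101]]
  ]
}}

```text
time_s: 14.6
eef_pos: [0.4676, -0.1176, 0.2189]
eef_rot: [-0.0, 0.993, 0.121, -0.0]
wrist_force: [1.1, 0.6, 0.3]
opening: 0.6
grasp_force: 0.0
```

```bash
python3 -c "
from h import *
to(467.4,-211.1,150,14.0)"
```

```text
14.6 pos [ 467.6 -117.6  218.9] yaw 13.94 open 0.6 F [1.1 0.6 0.3] shift [-22.7  90.7  68.9] turn -0.001
```

Call:
{"name": "move_arm", "arguments": {
  "series": [
    [[0.6, -7, 30, 0, 0], [0.6, -15, 62, 0, 0], [0.6, -21, 84, 15, 0], [0.6, -23, 91, 40, 0], [0.6, -23, 91, 70, 0], [0.6, -23, 91, 100, 0], [0.6, -23, 91, 120, 0], [0.6, -23, 91, 130, 0], [0.6, -23, 91, 135, 0], [0.6, -23, 91, 135, 0]]
  ]
}}

```text
time_s: 15.43
eef_pos: [0.4671, -0.2091, 0.0832]
eef_rot: [-0.001, 0.993, 0.122, -0.001]
wrist_force: [-0.5, 0.2, -0.4]
opening: 0.599
grasp_force: 0.0
```

```bash
python3 -c "
from h import *
tops('wrist',['pale_a'],.045,.075)
to(467.4,-211.1,-13.5,14.0)"
```

```text
pale_a 0.78 mid 468.5 -212.7 ang 14.1 pca 14.2 size [140.2  51.7] ztop 0.0626 [101 157 197]
15.53 pos [ 468.2 -209.8   85.2] yaw 13.98 open 0.598 F [1.  0.5 0.5] shift [-1.2  0.9 98.7] turn -0.0
```

Call:
{"name": "move_arm", "arguments": {
  "series": [
    [[0.6, -1, 1.3, 20, 0], [0.6, -1, 1.3, 45, 0], [0.6, -1, 1.3, 68, 0], [0.6, -1, 1.3, 85, 0], [0.6, -1, 1.3, 94, 0], [0.6, -1, 1.3, 98, 0], [0.6, -1, 1.3, 99, 0], [0.6, -1, 1.3, 99, 0], [0.3, -1, 1.3, 99, 0], [0.0, -1, 1.3, 99, 0]]
  ]
}}

```text
time_s: 16.37
eef_pos: [0.4677, -0.2117, -0.0136]
eef_rot: [0.001, 0.993, 0.122, 0.001]
wrist_force: [-5.8, 0.5, 11.0]
opening: 0.33
grasp_force: 59.5
```

Call:
{"name": "move_arm", "arguments": {
  "series": [
    [[0.0, 0, 0, 0, 0], [0.0, 0, 0, 0, 0], [0.0, 0, 0, 0, 0], [0.0, 0, 0, 0, 0], [0.0, 0, 0, 0, 0], [0.0, 0, 0, -4, 0], [0.0, 0, 0, -10, 0], [0.0, 0, 0, -18, 0], [0.0, 0, 0, -28, 0], [0.0, 0, 0, -40, 0]]
  ]
}}

```text
time_s: 17.2
eef_pos: [0.4662, -0.2102, 0.0257]
eef_rot: [-0.0, 0.993, 0.122, -0.0]
wrist_force: [0.0, -0.9, -1.9]
opening: 0.332
grasp_force: 59.2
```

Call:
{"name": "move_arm", "arguments": {
  "series": [
    [[0.0, 0, 0, -20, 0], [0.0, 0, 0, -55, 0], [0.0, 0, 0, -95, 0], [0.0, 2, -10, -133, 0], [0.0, 6, -30, -165, 0.01], [0.0, 13, -58, -190, 0.03], [0.0, 21, -92, -204, 0.05], [0.0, 29, -126, -204, 0.07], [0.0, 38, -162, -204, 0.09], [0.0, 46, -198, -204, 0.103]]
  ]
}}

```text
time_s: 18.03
eef_pos: [0.4632, -0.0058, 0.2307]
eef_rot: [0.0, 0.998, 0.07, 0.001]
wrist_force: [0.8, 0.4, -1.7]
opening: 0.332
grasp_force: 59.4
```

Call:
{"name": "move_arm", "arguments": {
  "series": [
    [[0.0, 5, -37, 0, 0], [0.0, 10, -74, 0, 0], [0.0, 15, -111, 0, 0], [0.0, 20, -146, 0, 0], [0.0, 24, -174, 0, 0], [0.0, 27, -193, 0, 0], [0.0, 27, -200, 0, 0], [0.0, 27, -200, 0, 0], [0.0, 27, -200, 0, 0], [0.0, 27, -200, 0, 0]]
  ]
}}

```text
time_s: 18.87
eef_pos: [0.4621, 0.1934, 0.2293]
eef_rot: [0.0, 0.998, 0.07, 0.0]
wrist_force: [-0.3, -0.7, -2.0]
opening: 0.33
grasp_force: 59.5
```

```bash
cat >> h.py <<'E'
def held():
    c=cal('wrist');p,d=camera('wrist');o,R=tool();Q=(cloud(c,d,np.ones(d.shape,bool))-o['eef_pos'])@R*1000
    Q=Q[(Q[:,2]<-55)&(Q[:,2]>-85)&(Q[:,0]>24)&(Q[:,0]<90)&(abs(Q[:,1])<35)];n=Q[Q[:,2]<-65]
    print('held ends',Q[:,0].min().round(1),Q[:,0].max().round(1),[(np.percentile(n[abs(n[:,0]-x)<4,1],[2,98]).mean().round(2), n[abs(n[:,0]-x)<4,2].min().round(2)) for x in (40,50,60,68)])
E
python3 -c "
from h import *
held();row(c0=(537.7,233.8),a=7.9)
row(zlo=.116,zhi=.130,n=2,c0=(537.7,233.8),a=7.9)
to(540.3,206.5,75,8.0)"
```

```text
held ends 28.8 71.0 [(np.float64(1.04), np.float64(-77.05)), (np.float64(0.96), np.float64(-77.16)), (np.float64(1.05), np.float64(-77.58)), (np.float64(0.92), np.float64(-77.74))]
0 s-gap 29.2 29.4 ends 27.5 63.6 lat near/far [-57.7 -58. ] mid [574.6 180.5] tilt deg -0.2
1 s-gap 28.4 28.7 ends 27.8 63.6 lat near/far [-0.1 -7.6] mid [566.5 233.9] tilt deg -4.4
2 s-gap -27.8 28.0 ends -69.5 63.4 lat near/far [66.1 67.6] mid [528.6 300. ] tilt deg 0.9
0 few
1 s-gap -28.1 27.7 ends -69.7 54.9 lat near/far [41.4 28.8] mid [532.7 268.5] tilt deg -7.3
19.02 pos [462.3 193.4 229.1] yaw 7.96 open 0.334 F [-0.4 -1.5 -1.8] shift [ 79.1  -2.2 154.1] turn -0.001
```

Call:
{"name": "move_arm", "arguments": {
  "series": [
    [[0.0, 25, -1, 0, 0], [0.0, 55, -1.8, 10, 0], [0.0, 74, -1.8, 30, 0], [0.0, 79, -1.8, 60, 0], [0.0, 79, -1.8, 90, 0], [0.0, 79, -1.8, 118, 0], [0.0, 79, -1.8, 138, 0], [0.0, 79, -1.8, 148, 0], [0.0, 79, -1.8, 154, 0], [0.0, 79, -1.8, 154, 0]]
  ]
}}

```text
time_s: 19.85
eef_pos: [0.5397, 0.2068, 0.0743]
eef_rot: [0.0, 0.998, 0.07, -0.001]
wrist_force: [-0.8, -0.2, -1.7]
opening: 0.333
grasp_force: 59.5
```

```bash
python3 -c "
from h import *
held()
to(540.4,206.1,48.5,8.0)"
```

```text
held ends 27.9 70.3 [(np.float64(1.38), np.float64(-75.78)), (np.float64(1.46), np.float64(-75.49)), (np.float64(1.44), np.float64(-75.7)), (np.float64(1.43), np.float64(-75.54))]
19.9 pos [540.6 207.1  75.6] yaw 8.04 open 0.332 F [ 0.2 -1.4 -2.6] shift [-0.3  1.  27.1] turn 0.001
```

Call:
{"name": "move_arm", "arguments": {
  "series": [
    [[0.0, 0, 0.7, 6, 0], [0.0, 0, 0.7, 12, 0], [0.0, 0, 0.7, 16, 0], [0.0, 0, 0.7, 19, 0], [0.0, 0, 0.7, 21, 0], [0.0, 0, 0.7, 23, 0], [0.0, 0, 0.7, 24, 0], [0.0, 0, 0.7, 25, 0], [0.0, 0, 0.7, 25.5, 0], [0.0, 0, 0.7, 25.5, 0]]
  ]
}}

```text
time_s: 20.73
eef_pos: [0.5403, 0.2066, 0.0498]
eef_rot: [0.0, 0.998, 0.07, 0.0]
wrist_force: [-0.9, -1.4, -0.7]
opening: 0.336
grasp_force: 59.8
```

Barely touching; lower a little more, watching force.

Call:
{"name": "move_arm", "arguments": {
  "series": [
    [[0.0, 0, 0, 0.3, 0], [0.0, 0, 0, 0.6, 0], [0.0, 0, 0, 0.9, 0], [0.0, 0, 0, 1.2, 0], [0.0, 0, 0, 1.5, 0], [0.0, 0, 0, 1.5, 0], [0.0, 0, 0, 1.5, 0], [0.0, 0, 0, 1.5, 0], [0.0, 0, 0, 1.5, 0], [0.0, 0, 0, 1.5, 0]]
  ]
}}

```text
time_s: 21.57
eef_pos: [0.5404, 0.2065, 0.0496]
eef_rot: [0.0, 0.998, 0.07, 0.0]
wrist_force: [-4.9, -3.0, 10.5]
opening: 0.332
grasp_force: 60.9
```

Call:
{"name": "move_arm", "arguments": {
  "series": [
    [[0.3, 0, 0, 0, 0], [0.35, 0, 0, 0, 0], [0.38, 0, 0, 0, 0], [0.41, 0, 0, 0, 0], [0.44, 0, 0, 0, 0], [0.47, 0, 0, 0, 0], [0.48, 0, 0, 0, 0], [0.48, 0, 0, 0, 0], [0.48, 0, 0, 0, 0], [0.48, 0, 0, 0, 0]]
  ]
}}

```text
time_s: 22.4
eef_pos: [0.5401, 0.2067, 0.0479]
eef_rot: [-0.0, 0.998, 0.07, -0.0]
wrist_force: [0.5, -0.2, 0.1]
opening: 0.483
grasp_force: 0.0
```

Call:
{"name": "move_arm", "arguments": {
  "series": [
    [[0.48, 0, 0, -4, 0], [0.48, 0, 0, -12, 0], [0.48, 0, 0, -25, 0], [0.48, 0, 0, -50, 0], [0.48, 0, 0, -80, 0], [0.48, 0, 0, -115, 0], [0.48, -15, 0, -150, 0], [0.48, -40, 0, -165, 0], [0.48, -60, 0, -170, 0], [0.48, -60, 0, -170, 0]]
  ]
}}

```text
time_s: 23.23
eef_pos: [0.4795, 0.1985, 0.2218]
eef_rot: [-0.0, 0.997, 0.071, 0.002]
wrist_force: [0.2, 0.2, -1.0]
opening: 0.481
grasp_force: 0.0
```

```bash
python3 -c "
from h import *
row(c0=(537.7,233.8),a=7.9)
row(zlo=.116,zhi=.130,n=2,c0=(537.7,233.8),a=7.9)
to(490.4,-279.5,225,14.0)"
```

```text
0 s-gap -28.1 27.7 ends -70.0 69.6 lat near/far [-65.5 -67.7] mid [546.6 167.8] tilt deg -1.3
1 s-gap -27.7 28.3 ends -69.5 70.0 lat near/far [2.1 2. ] mid [537.7 235.9] tilt deg -0.0
2 s-gap -27.7 28.1 ends -69.1 70.3 lat near/far [65.4 70.2] mid [528.6 301. ] tilt deg 2.8
0 s-gap -27.9 28.0 ends -69.9 70.1 lat near/far [-29. -29.] mid [541.8 205.1] tilt deg -0.0
1 s-gap -27.9 27.9 ends -70.1 70.0 lat near/far [28.8 28.6] mid [533.7 262.2] tilt deg -0.1
23.33 pos [481.1 198.4 219.8] yaw 8.08 open 0.477 F [0.4 0.9 0.2] shift [-57.9 474.5  -5.5] turn -0.103
```

Both pale billets are seated at the right places. Now the dark one.

Call:
{"name": "move_arm", "arguments": {
  "series": [
    [[0.5, -4, 28, 0, 0], [0.55, -9, 66, 0, -0.01], [0.55, -14, 104, 0, -0.03], [0.55, -19, 143, 0, -0.05], [0.55, -24, 182, 0, -0.07], [0.55, -29, 221, 0, -0.09], [0.55, -34, 260, 0, -0.103], [0.55, -38, 299, 0, -0.103], [0.55, -42, 338, 0, -0.103], [0.55, -46, 377, 0, -0.103]]
  ]
}}

```text
time_s: 24.17
eef_pos: [0.4882, -0.184, 0.2178]
eef_rot: [-0.0, 0.993, 0.121, -0.0]
wrist_force: [0.0, 0.6, -0.5]
opening: 0.551
grasp_force: 0.0
```

```bash
python3 -c "
from h import *
to(490.4,-279.5,85,14.0)"
```

```text
24.17 pos [ 488.2 -184.   217.8] yaw 13.94 open 0.551 F [ 0.   0.6 -0.5] shift [-20.9  93.3 132.7] turn -0.001
```

Call:
{"name": "move_arm", "arguments": {
  "series": [
    [[0.55, -7, 30, 0, 0], [0.55, -14, 62, 0, 0], [0.55, -20, 86, 15, 0], [0.55, -21, 95, 40, 0], [0.55, -21, 95, 70, 0], [0.55, -21, 95, 100, 0], [0.55, -21, 95, 120, 0], [0.55, -21, 95, 130, 0], [0.55, -21, 95, 133, 0], [0.55, -21, 95, 133, 0]]
  ]
}}

```text
time_s: 25.0
eef_pos: [0.4907, -0.2788, 0.0845]
eef_rot: [-0.0, 0.993, 0.122, -0.0]
wrist_force: [-0.3, 0.5, 0.3]
opening: 0.549
grasp_force: 0.0
```

```bash
python3 -c "
from h import *
tops('wrist',['dark'],.045,.075)
to(490.4,-279.5,-13.5,14.0)"
```

```text
dark 0.91 mid 491.7 -281.1 ang 14.1 pca 14.1 size [140.2  51.6] ztop 0.0625 [10 25 52]
25.1 pos [ 491.7 -279.6   86.4] yaw 13.98 open 0.545 F [-0.2 -0.1 -0.3] shift [-1.4 -0.6 99.9] turn -0.0
```

Call:
{"name": "move_arm", "arguments": {
  "series": [
    [[0.55, -1.3, 0, 20, 0], [0.55, -1.3, 0, 45, 0], [0.55, -1.3, 0, 68, 0], [0.55, -1.3, 0, 85, 0], [0.55, -1.3, 0, 94, 0], [0.55, -1.3, 0, 98, 0], [0.55, -1.3, 0, 100, 0], [0.55, -1.3, 0, 100, 0], [0.3, -1.3, 0, 100, 0], [0.0, -1.3, 0, 100, 0]]
  ]
}}

```text
time_s: 25.93
eef_pos: [0.4905, -0.2803, -0.0134]
eef_rot: [0.001, 0.993, 0.122, 0.001]
wrist_force: [0.1, -0.6, 0.8]
opening: 0.336
grasp_force: 58.9
```

Call:
{"name": "move_arm", "arguments": {
  "series": [
    [[0.0, 0, 0, 0, 0], [0.0, 0, 0, 0, 0], [0.0, 0, 0, 0, 0], [0.0, 0, 0, 0, 0], [0.0, 0, 0, 0, 0], [0.0, 0, 0, -4, 0], [0.0, 0, 0, -10, 0], [0.0, 0, 0, -18, 0], [0.0, 0, 0, -28, 0], [0.0, 0, 0, -40, 0]]
  ]
}}

```text
time_s: 26.77
eef_pos: [0.489, -0.2786, 0.0256]
eef_rot: [-0.0, 0.993, 0.122, -0.0]
wrist_force: [0.4, -0.9, -1.3]
opening: 0.334
grasp_force: 59.2
```

Call:
{"name": "move_arm", "arguments": {
  "series": [
    [[0.0, 0, 0, -20, 0], [0.0, 0, 0, -55, 0], [0.0, 0, 0, -95, 0], [0.0, 2, -10, -133, 0], [0.0, 6, -30, -168, 0.01], [0.0, 12, -58, -195, 0.03], [0.0, 18, -92, -215, 0.05], [0.0, 25, -128, -225, 0.07], [0.0, 32, -166, -225, 0.09], [0.0, 39, -204, -225, 0.106]]
  ]
}}

```text
time_s: 27.6
eef_pos: [0.478, -0.0703, 0.2524]
eef_rot: [0.001, 0.998, 0.068, 0.002]
wrist_force: [0.9, -0.3, -2.5]
opening: 0.329
grasp_force: 59.4
```

Call:
{"name": "move_arm", "arguments": {
  "series": [
    [[0.0, 2, -37, 0, 0], [0.0, 5, -74, 0, 0], [0.0, 8, -111, 0, 0], [0.0, 11, -148, 0, 0], [0.0, 14, -185, 0, 0], [0.0, 17, -222, 0, 0], [0.0, 20, -254, 0, 0], [0.0, 22, -278, 0, 0], [0.0, 23, -290, 0, 0], [0.0, 23, -290, 0, 0]]
  ]
}}

```text
time_s: 28.43
eef_pos: [0.4603, 0.2209, 0.2508]
eef_rot: [-0.0, 0.998, 0.071, 0.0]
wrist_force: [-1.3, -0.6, -1.7]
opening: 0.334
grasp_force: 59.5
```

```bash
python3 -c "
from h import *
held()
to(536.6,235.0,125,7.9)"
```

```text
held ends 29.0 71.3 [(np.float64(-0.36), np.float64(-77.05)), (np.float64(-0.3), np.float64(-77.75)), (np.float64(-0.37), np.float64(-77.33)), (np.float64(-0.44), np.float64(-77.19))]
28.48 pos [460.6 219.3 250.6] yaw 8.03 open 0.332 F [ 0.6  0.1 -1.1] shift [ 77.4  -4.9 125.6] turn 0.002
```

Call:
{"name": "move_arm", "arguments": {
  "series": [
    [[0.0, 20, -2, 0, 0.002], [0.0, 50, -4, 5, 0.002], [0.0, 70, -5, 20, 0.002], [0.0, 77, -5, 45, 0.002], [0.0, 77, -5, 70, 0.002], [0.0, 77, -5, 95, 0.002], [0.0, 77, -5, 112, 0.002], [0.0, 77, -5, 121, 0.002], [0.0, 77, -5, 125, 0.002], [0.0, 77, -5, 125, 0.002]]
  ]
}}

```text
time_s: 29.32
eef_pos: [0.5366, 0.2332, 0.1248]
eef_rot: [0.0, 0.998, 0.067, -0.0]
wrist_force: [-0.3, -0.4, -1.6]
opening: 0.336
grasp_force: 59.5
```

```bash
python3 -c "
from h import *
held();held()
to(536.6,235.0,98,7.9)"
```

```text
held ends 28.7 70.9 [(np.float64(1.44), np.float64(-75.88)), (np.float64(1.55), np.float64(-75.93)), (np.float64(1.53), np.float64(-75.99)), (np.float64(1.46), np.float64(-75.56))]
held ends 28.8 71.1 [(np.float64(1.44), np.float64(-76.33)), (np.float64(1.46), np.float64(-76.16)), (np.float64(1.41), np.float64(-76.37)), (np.float64(1.54), np.float64(-76.34))]
29.42 pos [537.6 233.9 126.5] yaw 7.75 open 0.329 F [-0.1  0.3 -1.3] shift [-0.9 -1.2 28.5] turn -0.003
```

Call:
{"name": "move_arm", "arguments": {
  "series": [
    [[0.0, -0.9, -1.2, 6, 0], [0.0, -0.9, -1.2, 12, 0], [0.0, -0.9, -1.2, 17, 0], [0.0, -0.9, -1.2, 20, 0], [0.0, -0.9, -1.2, 22, 0], [0.0, -0.9, -1.2, 24, 0], [0.0, -0.9, -1.2, 25, 0], [0.0, -0.9, -1.2, 26, 0], [0.0, -0.9, -1.2, 26.5, 0], [0.0, -0.9, -1.2, 26.5, 0]]
  ]
}}

```text
time_s: 30.25
eef_pos: [0.5355, 0.2353, 0.0985]
eef_rot: [0.0, 0.998, 0.068, 0.0]
wrist_force: [0.6, -0.5, -2.2]
opening: 0.335
grasp_force: 59.5
```

```bash
python3 -c "
from h import *
held();to(536.6,235.0,97.6,7.9)"
```

```text
held ends 29.1 71.4 [(np.float64(1.23), np.float64(-76.85)), (np.float64(1.21), np.float64(-77.1)), (np.float64(1.2), np.float64(-77.26)), (np.float64(1.03), np.float64(-76.97))]
30.3 pos [535.6 235.3  98.6] yaw 7.78 open 0.335 F [-0.2  0.1 -1.5] shift [1.  0.5 1. ] turn -0.002
```

Call:
{"name": "move_arm", "arguments": {
  "series": [
    [[0.0, 0.8, 0, 0.3, 0], [0.0, 0.8, 0, 0.6, 0], [0.0, 0.8, 0, 0.9, 0], [0.0, 0.8, 0, 1.2, 0], [0.0, 0.8, 0, 1.5, 0], [0.0, 0.8, 0, 1.5, 0], [0.0, 0.8, 0, 1.5, 0], [0.0, 0.8, 0, 1.5, 0], [0.0, 0.8, 0, 1.5, 0], [0.0, 0.8, 0, 1.5, 0]]
  ]
}}

```text
time_s: 31.13
eef_pos: [0.5365, 0.2354, 0.0977]
eef_rot: [0.0, 0.998, 0.068, 0.0]
wrist_force: [-2.2, -2.4, 5.7]
opening: 0.334
grasp_force: 60.2
```

Contact with about 7 N. Release gently, then retreat.

Call:
{"name": "move_arm", "arguments": {
  "series": [
    [[0.3, 0, 0, 0, 0], [0.35, 0, 0, 0, 0], [0.38, 0, 0, 0, 0], [0.41, 0, 0, 0, 0], [0.44, 0, 0, 0, 0], [0.47, 0, 0, 0, 0], [0.5, 0, 0, 0, 0], [0.52, 0, 0, 0, 0], [0.52, 0, 0, 0, 0], [0.52, 0, 0, 0, 0]]
  ]
}}

```text
time_s: 31.97
eef_pos: [0.5363, 0.2354, 0.097]
eef_rot: [-0.0, 0.998, 0.068, 0.0]
wrist_force: [-0.5, -0.6, 1.1]
opening: 0.516
grasp_force: 0.0
```

Call:
{"name": "move_arm", "arguments": {
  "series": [
    [[0.52, 0, 0, -4, 0], [0.52, 0, 0, -12, 0], [0.52, 0, 0, -25, 0], [0.52, 0, 0, -50, 0], [0.52, 0, 0, -80, 0], [0.52, 0, 0, -110, 0], [0.52, -15, 0, -130, 0], [0.52, -40, 0, -140, 0], [0.52, -60, 0, -140, 0], [0.52, -60, 0, -140, 0]]
  ]
}}

```text
time_s: 32.8
eef_pos: [0.4749, 0.2276, 0.2397]
eef_rot: [-0.0, 0.998, 0.068, 0.001]
wrist_force: [0.4, 1.2, -0.6]
opening: 0.519
grasp_force: 0.0
```

```bash
python3 -c "
from h import *
row(c0=(537.7,233.8),a=7.9,zlo=.164,zhi=.18,n=1)
row(zlo=.116,zhi=.130,n=2,c0=(537.7,233.8),a=7.9)
p,d=camera('wrist');cv2.imwrite('pics/w9.png',p);to(0,0,0)"
```

```text
0 s-gap -27.3 28.4 ends -69.5 65.6 lat near/far [-0.1 -0. ] mid [538.2 233.8] tilt deg 0.0
0 s-gap -27.6 28.1 ends -69.7 70.1 lat near/far [-36.2 -39.8] mid [543.2 196.2] tilt deg -2.1
1 s-gap -27.6 28.2 ends -70.0 69.8 lat near/far [36.  39.8] mid [532.8 271.4] tilt deg 2.2
32.95 pos [477.4 227.4 238.1] yaw 7.78 open 0.525 F [-0.3 -0.5  0. ] shift [-504.3  160.7  237.1] turn None
```

View pics/w9.png

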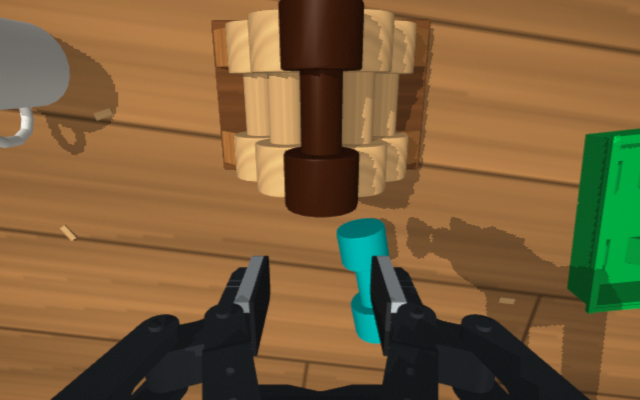

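The picture shows the dark crown (320,110) centred and level on the two pale billets. The tub is empty as far as it shows, and the arm is clear of everything.

```bash
python3 -c "
from bench import order;print(order.hand_in())"
```

```text
the job is handed in; nothing more can be done
None
```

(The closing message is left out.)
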